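# Key the face plate onto the indexing pin

### The arm

A 7-joint arm with a two-finger parallel gripper is mounted at the origin on the work surface; the furniture and walls round the work are solid. World frame = base frame: x ahead of the robot, y to its left, z up, the work surface at z = 0. Lengths are in m, angles in rad, forces in N, time in s.
With the tool pointing down it reaches from about 0.35 to 0.9 m from the base axis. Payload 8.1 kg.
Tool frame: the origin (TCP) lies at the very end of the fingers, on their centre line; the grasp point (between the pads) lies 19 mm behind it (arm.grasp_offset is the distance from the TCP to the grasp point, in m); z points along the fingers, y is the direction in which the jaws open and shut (so a half turn about z gives the same grasp; the last joint's range is limited). The gripper opens to 92 mm and grips with 3 to 60 N. Pads are 19 mm wide; open, the fingers measure 130 mm over their backs; the gripper's body (75 mm by 190 mm) begins 47 mm behind the grasp point.
Start: joints at [-1.449, 0.434, 0.025, 1.573, -0.012, 1.134, -0.075], TCP at [0.139, 0.609, 0.227] pointing down, gripper open.
Joint ranges: [-2.62, 2.62], [-0.44, 2.09], [-1.27, 1.32], [0.08, 2.57], [-1.32, 4.46], [0.12, 2], [-2.74, 2.74]. Speed limits (rad/s): [2.22, 2.22, 3.01, 3.01, 3.14, 3.14, 3.14].

### API

Orientations are given as a rotation vector (axis times angle).
In Python, from cell import arm, eyes, workorder gives the robot as it stands.
- The arm moves only by the shell command python3 -m inch 'ROWS' [FORCE]. ROWS is JSON, a list that holds one entry, the list of rows, each a list of 5 numbers: the closure, from 0 (fully open) to 1 (shut), then the shift along the tool's x, y, z in mm, then the turn about the tool's z in degrees. A call has 1 to 12 rows; each row shifts and turns the pose as measured when the row begins, along the tool's axes as they then stand; what a row does not reach is not made up. A row lasts 1/10 s, in which the tool goes at most 50 mm and 8.59 degrees, less where a joint would pass 70% of its speed; a pose out of reach is approached as far as the arm can. A call with a gripper value outside its range is refused whole. The fingers move at their own pace and stop on an object; FORCE is the grip in N (left out, the last holds). Time passes only in rows, so rows that do not move let the fingers close. It gives the time, the measured TCP pose, the force and the opening at its end, in the units of the state.
- arm.observe(): the state, without advancing time (a new reading comes with each control period).
- eyes.get_image(name): name is "scene" or "top"; returns a dict with "frame" (480x640x3 uint8, blue, green, red), "intrinsics" (3x3 intrinsics, pixels), "rvec" (rotation vector, rad) and "tvec" (3), from world to camera coordinates, as OpenCV has them. Camera axes: x right, y down, z forward; pixel columns grow to the right and rows downward; lengths in m; the calibration is good to about 2 mm. A picture is of the moment at which its call begins. There is no depth.
- workorder.sign_off(): hands the job in, once; it reports no verdict.
The state is a dict: "clock": time; "joints": joint angles; "dq": joint speeds; "joint_efforts": joint torques, N m; "position": TCP position; "ee_rot": TCP orientation; "force": force on the tool from outside, world axes, zero at the start; "ft_torque": the same for the moment, N m; "width": opening from 0.0 (shut) to 1.0 (fully open).
Only numpy, scipy, OpenCV 4.12 (cv2) and the standard library are available. Lean on these libraries where they do the work, as an engineer would, in place of code of your own. Each camera call takes 0.05 s, during which the arm holds its last target.

### The job

The aluminium face plate of the small blue indexing fixture hangs part-way down its spindle, with its notch turned away from the red locating pin, which stands under the plate beside the red pointer lug. With your fingertips push the black stud round until the notch stands over the pin, then press on the hub until the plate is fully home, and let go. Do not lift the plate, and leave the other things on the bench where they are.

Things in the scene. Friction and masses are not known exactly. Their poses are not given: they have to be found in the camera images.
- fixture: small indexing fixture fixed to the bench: blue cast foot 144 mm across, flange 132 mm across whose flat top is 45 mm above the bench. Origin on the bench under the vertical spindle axis. The red locating pin stands on its -x side, and a red pointer lug (13 mm wide) sticks out of the flange rim there, reaching 82 mm from the axis.
- pin (a point): top of the red locating pin: upright, 10 mm diameter, round-topped, 12 mm high, standing on the flange 52 mm from the spindle axis (fixed)
- plate: aluminium face plate on the spindle, 120 mm across, 12 mm thick; origin on the axis at its underside, which at the start is 59 mm above the bench (2 mm above the pin top) and 45 mm when fully home. The notch lies on its own -x side, the stud on its +x side. It turns either way without end against a stiff drag (about 2 N at the stud) and stays where it is left.
- notch (a point): middle of the notch in the plate's rim, at the plate's underside, 52 mm from the axis. The notch is about 14 mm wide, open at the rim and 15 mm deep; a yellow line on the plate's face points to it.
- stud (a point): centre, half-way up, of the black upright stud on the plate: 14 mm diameter, standing 26 mm above the plate's face (this point is 13 mm above the face), 42 mm from the axis, on the side of the plate opposite the notch. Push it sideways to turn the plate.
- hub_top (a point): centre of the flat top of the plate's steel hub, on the spindle axis: 26 mm diameter, 20 mm above the plate's face, so 91 mm above the bench at the start and 77 mm when the plate is home. Press here.
- plate_drop (a joint): how far the plate is pressed down the spindle, m: 0 at the start, 0.014 fully home on the flange, negative if lifted. A push fit: about 6 N down, a little more while the pin's round top centres the notch; it stays where left. Unless the notch is within about 4 mm of the pin, the pin holds it up near 0.002: hard pressing only springs it a few mm lower and it comes back.
- sanding_block: bystander: brown sanding block, 61x105x31 mm; lies loose, leave it; origin at the centre of its underside
- offcut: bystander: pine offcut, 50x60x22 mm; lies loose, leave it; origin at the centre of its underside
- chuck_key: bystander: grey T-shaped chuck key, 76x52x17 mm; lies loose, leave it; origin at the centre of its underside

How it is judged:
At the end, for the whole second after the job is handed in: the plate is at least 12 mm down (of 14) and its notch is within 5 mm of the pin seen from above (value of joint plate_drop above 0.012 m and horizontal distance between notch and pin below 0.005 m and horizontal distance between hub_top and fixture below 0.003 m); the robot touches nothing.
It fails at once if the plate is lifted more than 4 mm above where it was found (value of joint plate_drop below -0.004 m).
It fails at once if a loose bystander is moved more than 20 mm (distance of any of sanding_block, offcut, chuck_key from where it was at the start of the episode above 0.02 m).
It also fails if it takes over 56 s, if anything falls off the work surface, if the arm or the gripper's body presses on something with over 40 N, if the wrist force passes 120 N, or if a joint passes its speed limit or range.

## Working session

There is one attempt and no reset: what is moved stays moved. The work goes in short steps, Python scripts to look and compute and a shell command to move; the robot and the scene stay as the last step left them, time stands still between calls to the robot, and variables do not carry over. Pictures are saved under pics/ and viewed, and the job is handed in when it is done.

```bash
ls; mkdir -p pics
python3 - <<'E'
from cell import arm,eyes
import cv2
print(arm.observe())
for n in("scene","top"):
    d=eyes.get_image(n);cv2.imwrite(f"pics/{n}0.png",d["frame"]);print(n,d["intrinsics"],d["rvec"],d["tvec"])
E
```

```text
pics
{'clock': 0.0, 'joints': array([-1.44861551,  0.4352305 ,  0.02495369,  1.57412021, -0.01159816,
        1.13398514, -0.07509199]), 'dq': array([-0.00019533,  0.00142761,  0.00099241, -0.00063301, -0.00143021,
       -0.00121067, -0.00016857]), 'joint_efforts': array([-1.37146806e-03, -6.67840219e+01,  9.84877199e-01, -3.14466333e+01,
       -6.05312688e-02,  4.30274627e-02,  1.64396351e-04]), 'position': array([0.13923812, 0.60875758, 0.22593114]), 'ee_rot': array([-3.52405624e-01, -3.12172257e+00,  2.50981039e-03]), 'force': array([-0.53032248, -0.7556093 , -0.68732523]), 'ft_torque': array([ 0.00692582,  0.02679367, -0.00641104]), 'width': 0.9992710533633349}
scene [[445.14081051   0.         327.24765699]
 [  0.         445.14081051 242.0767915 ]
 [  0.           0.           1.        ]] [ 1.81715933 -1.69847856  0.7114127 ] [-0.15457732  0.44973139  0.5361597 ]
top [[610.02032624   0.         315.81678272]
 [  0.         610.02032624 245.64664777]
 [  0.           0.           1.        ]] [ 2.13418802 -2.17242192  0.15903092] [-0.09848547  0.56266735  0.84761673]
```

View pics/scene0.png

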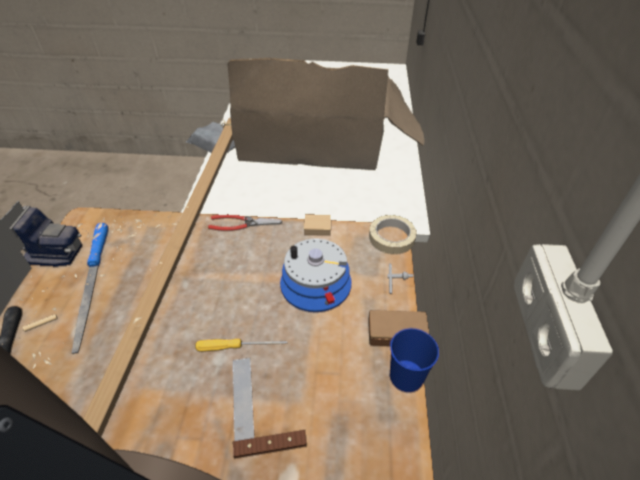

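View pics/top0.png

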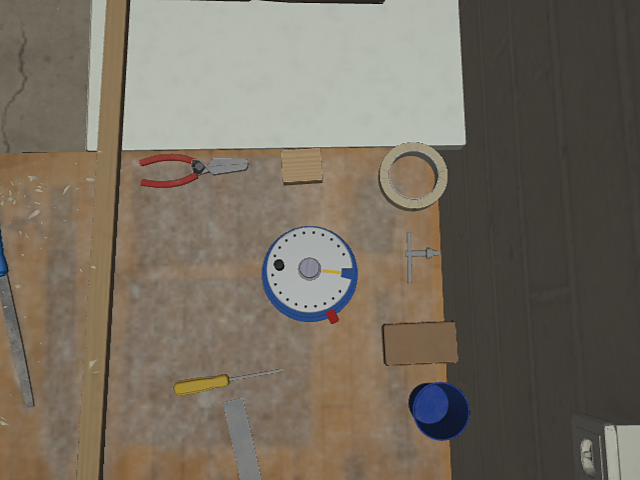

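The top view shows the hub at about (310,268), the black stud at (279,265), the notch at (348,272) and the red lug at (332,317). Next I'll measure them by casting rays.

```bash
cat > h.py <<'E'
import numpy as np,cv2
from cell import arm,eyes
def ray(d,p,z):
    R=cv2.Rodrigues(np.array(d["rvec"],float))[0];t=np.array(d["tvec"],float).ravel()
    c=-R.T@t;u=cv2.undistortPoints(np.array([[p]],float),d["intrinsics"],None)[0,0]
    v=R.T@np.array([u[0],u[1],1]);return c+v*(z-c[2])/v[2]
def blob(m,roi):
    k=np.zeros_like(m);x0,y0,x1,y1=roi;k[y0:y1,x0:x1]=m[y0:y1,x0:x1]
    n,l,s,c=cv2.connectedComponentsWithStats(k)
    i=1+np.argmax(s[1:,4]);return c[i],s[i],l==i
def top():
    d=eyes.get_image("top");hsv=cv2.cvtColor(d["frame"],cv2.COLOR_BGR2HSV);return d,hsv
E
python3 - <<'E'
from h import *
d,h=top()
roi=(250,215,370,335)
H,S,V=cv2.split(h)
red=(((H<8)|(H>172))&(S>150)&(V>80)).astype('uint8')
blk=((V<60)).astype('uint8')
yel=((H>15)&(H<35)&(S>120)&(V>120)).astype('uint8')
blue=((H>100)&(H<125)&(S>130)).astype('uint8')
for n,m,z in(("red",red,.045),("black",blk,.097),("yellow",yel,.071)):
    c,s,_=blob(m,roi);print(n,c,s,ray(d,c,z))
# plate disc: low saturation bright
pl=((S<60)&(V>120)).astype('uint8');c,s,l=blob(pl,roi)
cn=max(cv2.findContours(l.astype('uint8'),0,1)[0],key=cv2.contourArea)
hull=cv2.convexHull(cn)
w=np.array([ray(d,p[0],.071)[:2] for p in hull],'float32')
print("plate circle",cv2.minEnclosingCircle(w),cv2.fitEllipse(w))
# flange/foot
c,s,l=blob(((blue+red+pl+blk+yel)>0).astype('uint8'),roi);print(s)
big=cv2.resize(d["frame"][215:335,250:370],None,fx=5,fy=5,interpolation=2);cv2.imwrite("pics/crop.png",big)
print("base cam",ray(d,(310,268),.091),ray(d,(385,343),.03),ray(d,(408,250),.01),ray(d,(302,166),.02),ray(d,(230,378),.0),ray(d,(413,175),.03),ray(d,(438,410),.0))
from scipy.spatial.transform import Rotation as Ro
print(Ro.from_rotvec(arm.observe()["ee_rot"]).as_matrix().round(3))
E
```

```text
red [331.9380531 316.2920354] [326 309  13  15 113] [ 0.45821937 -0.12948108  0.045     ]
black [278.62650602 264.56626506] [274 260  10  11  83] [ 0.52783078 -0.05712084  0.097     ]
yellow [331. 271.] [322 269  19   5  51] [ 0.52037848 -0.12866431  0.071     ]
plate circle ((0.5237435102462769, -0.09828685969114304), 0.0600520558655262) ((0.5237876772880554, -0.09819548577070236), (0.1191721260547638, 0.11956261843442917), 126.05159759521484)
[ 250  215  107  120 8778]
base cam [ 0.52303864 -0.09946828  0.091     ] [ 0.41900102 -0.20552032  0.03      ] [ 0.55595748 -0.2471939   0.01      ] [ 0.68565288 -0.08996087  0.02      ] [0.37165099 0.02117659 0.        ] [ 0.66635248 -0.25587309  0.03      ] [ 0.3199164  -0.28357652  0.        ]
[[-0.975  0.223 -0.   ]
 [ 0.223  0.975 -0.001]
 [-0.    -0.001 -1.   ]]
```

View pics/crop.png

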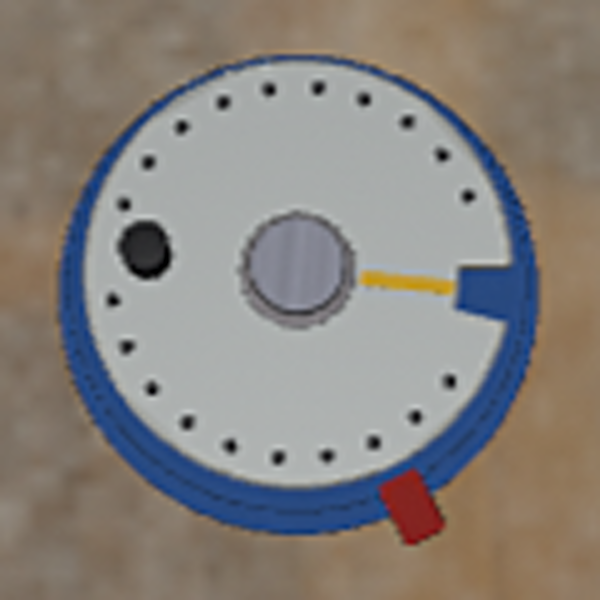

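Axis at (0.5237, -0.0983), plate radius 60 mm as given. The stud lies at 84° with radius 41.4 mm, the notch at -96° and the pin/lug at 205.5°. So the plate must turn about 58.5° clockwise seen from above, which takes the stud to 25.5°. I'll go above the stud first, then turn the jaws tangential.

```bash
python3 -m inch '[[[0.6,-25,-27,0,0],[0.6,-30,-32,0,0],[0.6,-30,-32,0,0],[0.6,-30,-32,0,0],[0.6,-30,-32,0,0],[0.6,-30,-32,0,0],[0.6,-30,-32,0,0],[0.6,-30,-32,0,0],[0.6,-30,-32,0,0],[0.6,-30,-32,0,0]]]' 20
cat >> h.py <<'E'
from scipy.spatial.transform import Rotation as Ro
C=np.array([.5237,-.0983])
def to(x,y,z,yaw):  # yaw: desired world angle of tool y, deg
    s=arm.observe();M=Ro.from_rotvec(s["ee_rot"]).as_matrix()
    d=M.T@(np.array([x,y,z])-s["position"])*1000
    a=np.degrees(np.arctan2(M[1,1],M[0,1]))
    print("t",round(s["clock"],2),"pos",s["position"].round(4),"yaw",round(a,1),"tilt",M[2].round(3),"F",np.round(s["force"],1),"w",round(92*s["width"],1),"J",np.round(s["joints"],2))
    print("shift tool mm",d.round(1),"turn",round((a-yaw+180)%360-180,1))
E
python3 -c "
from h import *
to(.528,-.0571,.2,-6)"
```

```text
clock: 1.15
position: [0.3595, 0.2269, 0.2233]
ee_rot: [-0.335, -3.121, 0.002]
force: [0.4, 0.3, 0.5]
width: 0.399
t 1.15 pos [0.3595 0.2269 0.2233] yaw 77.8 tilt [ 0.003 -0.002 -1.   ] F [0.4 0.3 0.5] w 36.7 J [-0.89  0.11  0.23  2.04 -0.03  1.    0.71]
shift tool mm [-225.  -241.8   23. ] turn 83.8
```

```bash
python3 -m inch '[[[0.6,-32,-35,0,0],[0.6,-32,-35,0,0],[0.6,-32,-35,0,0],[0.6,-32,-35,0,0],[0.6,-32,-35,0,0],[0.6,-32,-35,0,0],[0.6,-20,-20,0,0],[0.6,0,0,5,8]]]'; python3 -m inch '[[[0.6,0,0,5,8],[0.6,0,0,5,8],[0.6,0,0,5,8],[0.6,0,0,0,8],[0.6,0,0,0,8],[0.6,0,0,0,8],[0.6,0,0,0,8],[0.6,0,0,0,8],[0.6,0,0,0,8]]]'
python3 -c "
from h import *
to(.528,-.0571,.14,-6)"
```

```text
clock: 1.95
position: [0.5241, -0.0619, 0.2192]
ee_rot: [0.56, 3.089, -0.003]
force: [-0.7, -0.0, 0.5]
width: 0.399
clock: 2.85
position: [0.5224, -0.0644, 0.2013]
ee_rot: [2.332, 2.104, -0.007]
force: [0.1, 0.6, 0.4]
width: 0.4
t 2.85 pos [ 0.5224 -0.0644  0.2013] yaw -5.9 tilt [-0.004 -0.003 -1.   ] F [0.1 0.6 0.4] w 36.8 J [-0.59  0.37  0.82  1.89 -0.31  1.02  0.26]
shift tool mm [ 8.1  5.  61.2] turn 0.1
```

```bash
python3 -m inch '[[[0.6,4,2.5,15,0],[0.6,4,2.5,20,0],[0.6,0,0,20,0],[0.6,0,0,20,0],[0.6,0,0,10,0]]]'
python3 -c "
from h import *
to(.528,-.0571,.080,-6)
d=eyes.get_image('scene');cv2.imwrite('pics/s1.png',cv2.resize(d['frame'][190:330,230:410],None,fx=4,fy=4,interpolation=2))"
```

```text
clock: 3.35
position: [0.5287, -0.0548, 0.1105]
ee_rot: [2.317, 2.121, -0.006]
force: [0.2, 0.2, -0.4]
width: 0.397
t 3.35 pos [ 0.5287 -0.0548  0.1105] yaw -5.0 tilt [-0.003 -0.002 -1.   ] F [ 0.2  0.2 -0.4] w 36.5 J [-0.52  0.49  0.72  1.98 -0.43  0.83  0.36]
shift tool mm [-2.3 -0.4 30.6] turn 1.0
```

View pics/s1.png

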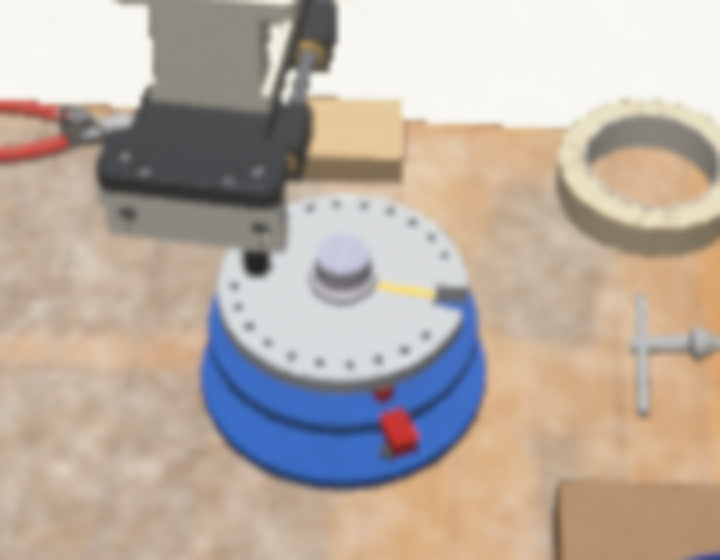

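```bash
python3 -c "
from h import *
s=arm.observe();M=Ro.from_rotvec(s['ee_rot']).as_matrix()
for n in('scene','top'):
  d=eyes.get_image(n);f=d['frame'].copy()
  P=np.array([s['position']+M@np.array(v) for v in [(0,0,0),(0,.0184,0),(0,-.0184,0),(0,0,-.066)]]+[[.528,-.0571,.084]])
  q=cv2.projectPoints(P,np.array(d['rvec'],float),np.array(d['tvec'],float),d['intrinsics'],None)[0][:,0];print(n,q.round())
  if n=='top':cv2.imwrite('pics/t1.png',cv2.resize(f[190:350,220:400],None,fx=4,fy=4,interpolation=2))
"
```

```text
scene [[292. 243.]
 [294. 236.]
 [290. 250.]
 [290. 216.]
 [294. 252.]]
top [[276. 263.]
 [277. 250.]
 [275. 277.]
 [273. 257.]
 [279. 265.]]
```

View pics/t1.png

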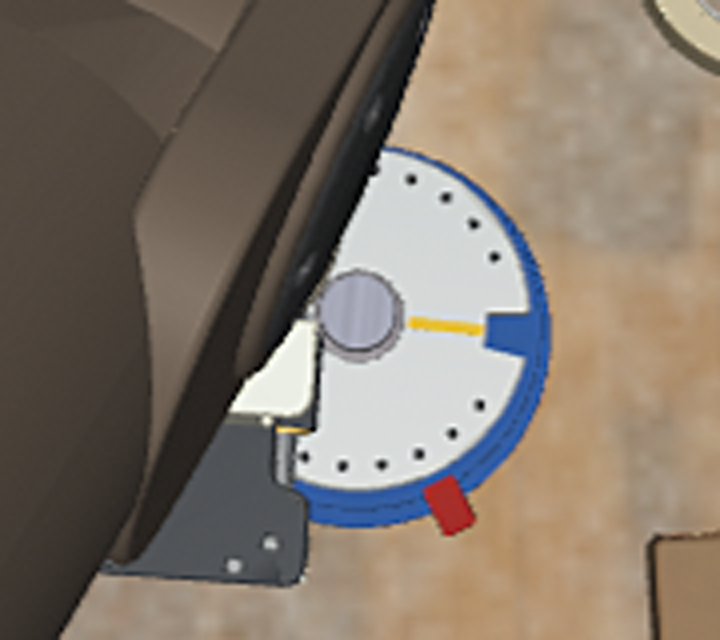

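The gripper body, which is 190 mm long along the jaws, hides the fingers. The projected jaw tips do straddle the stud. I'll lower the rest of the way.

```bash
python3 -m inch '[[[0.6,-2,0,10,1],[0.6,0,0,10,0],[0.6,0,0,7,0],[0.6,0,0,2,0]]]'
python3 -c "
from h import *
to(.528,-.0571,.080,-6)"
```

```text
clock: 3.9
position: [0.5309, -0.058, 0.0832]
ee_rot: [2.335, 2.095, 0.001]
force: [0.0, 0.9, -0.5]
width: 0.4
t 3.9 pos [ 0.5309 -0.058   0.0832] yaw -6.2 tilt [-0.002  0.003 -1.   ] F [ 0.   0.9 -0.5] w 36.8 J [-0.49  0.53  0.69  2.   -0.48  0.77  0.38]
shift tool mm [ 0.5 -3.   3.2] turn -0.2
```

```bash
python3 -m inch '[[[0.78,0,-3,3,0],[0.78,0,0,0,0],[0.78,0,0,0,0],[0.78,0,0,0,0]]]'
python3 -c "
from h import *
to(.528,-.0571,.080,-6)"
python3 -m inch '[[[0.78,-0.2,4,0,5],[0.78,-0.2,4,0,5],[0.78,-0.2,4,0,5],[0.78,-0.2,4,0,5]]]'
cat >> h.py <<'E'
def arc(r=.042):
    s=arm.observe();p=s["position"][:2]-C;a=np.degrees(np.arctan2(p[1],p[0]))
    print("tcp radius",np.hypot(*p).round(4),"angle",a.round(1));q=C+r*np.array([np.cos(np.radians(a)),np.sin(np.radians(a))])
    to(*q,.080,a-90)
E
python3 -c "
from h import *
arc()"
```

```text
clock: 4.3
position: [0.5277, -0.0577, 0.08]
ee_rot: [2.335, 2.096, 0.001]
force: [0.9, -0.0, 0.0]
width: 0.226
t 4.3 pos [ 0.5277 -0.0577  0.08  ] yaw -6.2 tilt [-0.002  0.003 -1.   ] F [ 0.9 -0.   0. ] w 20.8 J [-0.49  0.53  0.69  2.01 -0.48  0.76  0.39]
shift tool mm [ 0.6  0.2 -0. ] turn -0.2
clock: 4.7
position: [0.5413, -0.0618, 0.0804]
ee_rot: [2.675, 1.646, 0.0]
force: [-1.2, 0.3, -1.7]
width: 0.221
tcp radius 0.0406 angle 64.2
t 4.7 pos [ 0.5413 -0.0618  0.0804] yaw -26.8 tilt [-0.     0.001 -1.   ] F [-1.2  0.3 -1.7] w 20.3 J [-0.53  0.58  0.79  1.98 -0.57  0.81  0.11]
shift tool mm [ 1.4 -0.   0.4] turn -1.0
```

```bash
python3 -m inch '[[[0.78,0.5,4,0,5],[0.78,0.4,4,0,5],[0.78,0,4,0,5],[0.78,0,4,0,5],[0.78,0,4,0,5],[0.78,0,4,0,5]]]'
python3 -c "
from h import *
arc()
d=eyes.get_image('scene');cv2.imwrite('pics/s2.png',cv2.resize(d['frame'][190:330,230:410],None,fx=4,fy=4,interpolation=2))
d=eyes.get_image('top');cv2.imwrite('pics/t2.png',cv2.resize(d['frame'][190:350,220:400],None,fx=4,fy=4,interpolation=2))"
```

```text
clock: 5.3
position: [0.5573, -0.0745, 0.0802]
ee_rot: [-3.015, -0.865, 0.007]
force: [-2.0, 0.8, 0.4]
width: 0.218
tcp radius 0.0412 angle 35.3
t 5.3 pos [ 0.5573 -0.0745  0.0802] yaw -58.0 tilt [-0.003 -0.006 -1.   ] F [-2.   0.8  0.4] w 20.1 J [-0.57  0.67  0.93  1.93 -0.69  0.9  -0.3 ]
shift tool mm [ 0.8 -0.   0.2] turn -3.3
```

View pics/s2.png

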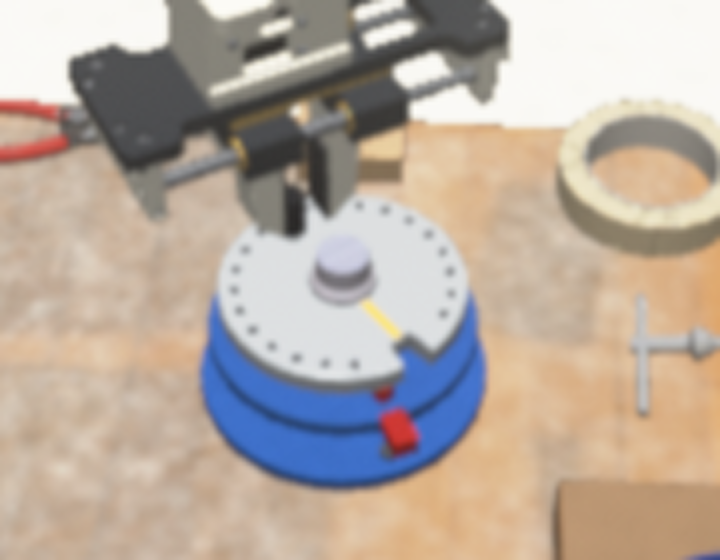

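View pics/t2.png

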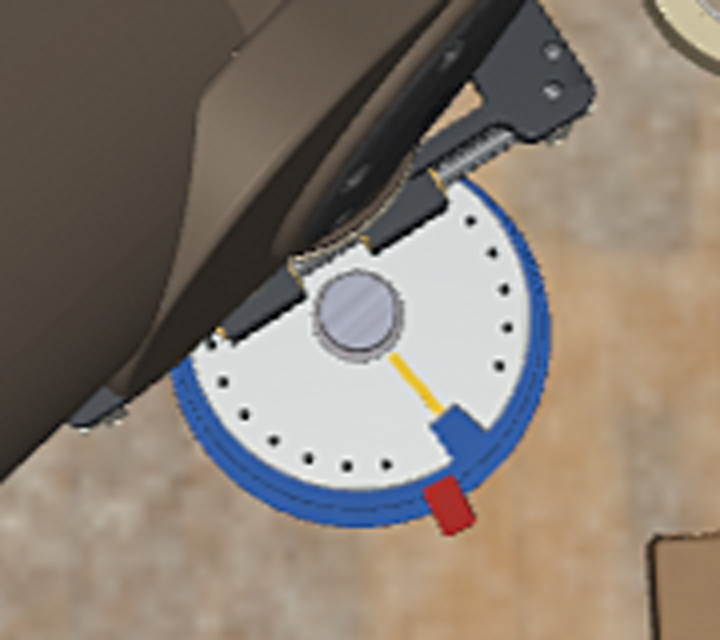

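The plate is turning. The yellow line now points at about (437,405) in the top crop and the lug is at (449,505). I'll measure how much is left.

```bash
cat >> h.py <<'E'
def ang(zp=.071,save=None):
    d,h=top();H,S,V=cv2.split(h);roi=(250,215,370,335)
    red=(((H<8)|(H>172))&(S>150)&(V>80)).astype('uint8');yel=((H>15)&(H<35)&(S>120)&(V>120)).astype('uint8')
    for n,m,z in(("lug",red,.045),("yellow",yel,zp)):
        c,s,l=blob(m,roi);p=ray(d,c,z)[:2]-C;print(n,c.round(1),s[4],"r",np.hypot(*p).round(4),"ang",(np.degrees(np.arctan2(p[1],p[0]))%360).round(1))
        y,x=np.nonzero(l);w=np.array([ray(d,q,z)[:2] for q in zip(x,y)],'float32')
        L=cv2.fitLine(w,2,0,.01,.01).ravel();print("  line dir",(np.degrees(np.arctan2(L[1],L[0]))%180).round(1))
    if save:cv2.imwrite(save,cv2.resize(d['frame'][190:350,220:400],None,fx=4,fy=4,interpolation=2))
E
python3 -c "
from h import *
ang()
d=eyes.get_image('scene');h=cv2.cvtColor(d['frame'],cv2.COLOR_BGR2HSV);H,S,V=cv2.split(h)
red=(((H<8)|(H>172))&(S>130)&(V>50)).astype('uint8')
c,s,_=blob(red,(320,283,334,292));print(c,s)
for z in(.045,.049,.053):
  p=ray(d,c,z)[:2]-C;print('pin',z,np.hypot(*p).round(4),(np.degrees(np.arctan2(p[1],p[0]))%360).round(1))
c,s,_=blob(red,(320,292,340,306));print(c,s)
for z in(.04,.045):
  p=ray(d,c,z)[:2]-C;print('lug',np.hypot(*p).round(4),(np.degrees(np.arctan2(p[1],p[0]))%360).round(1))
"
```

```text
lug [331.9 316.3] 113 r 0.0725 ang 205.5
  line dir 29.5
yellow [323.4 285.3] 43 r 0.0302 ang 220.0
  line dir 39.4
[325.5 288. ] [325 288   2   1   2]
pin 0.045 0.0515 206.3
pin 0.049 0.0545 204.9
pin 0.053 0.0575 203.7
[329.34482759 297.48275862] [326 293   8  10  58]
lug 0.0713 205.9
lug 0.0748 204.7
```

```bash
python3 -m inch '[[[0.78,0.5,4,0,4],[0.78,0.3,4,0,4],[0.78,0.2,3,0,4]]]'
python3 -c "
from h import *
arc();ang(save='pics/t3.png')"
```

```text
clock: 5.8
position: [0.5626, -0.0822, 0.0801]
ee_rot: [-3.085, -0.559, 0.009]
force: [-1.3, 1.3, 0.7]
width: 0.221
tcp radius 0.0421 angle 22.4
t 5.8 pos [ 0.5626 -0.0822  0.0801] yaw -69.4 tilt [-0.004 -0.007 -1.   ] F [-1.3  1.3  0.7] w 20.3 J [-0.58  0.7   0.98  1.92 -0.73  0.94 -0.45]
shift tool mm [-0.1  0.   0.1] turn -1.9
lug [331.9 316.3] 113 r 0.0725 ang 205.5
  line dir 29.5
yellow [319.6 287.6] 39 r 0.0297 ang 208.2
  line dir 28.3
```

```bash
python3 -m inch '[[[0.78,0,2,0,0],[0.78,0,0.3,0,0]]]'
python3 -c "
from h import *
arc();ang(save='pics/t4.png')"
```

```text
clock: 6.05
position: [0.5638, -0.0839, 0.0802]
ee_rot: [-3.084, -0.562, 0.008]
force: [-0.6, 0.4, -0.2]
width: 0.219
tcp radius 0.0426 angle 19.7
t 6.05 pos [ 0.5638 -0.0839  0.0802] yaw -69.3 tilt [-0.004 -0.008 -1.   ] F [-0.6  0.4 -0.2] w 20.2 J [-0.57  0.7   0.98  1.91 -0.73  0.94 -0.45]
shift tool mm [-0.6 -0.   0.2] turn 1.0
lug [331.9 316.3] 113 r 0.0725 ang 205.5
  line dir 29.5
yellow [318.7 288.4] 42 r 0.0301 ang 205.0
  line dir 25.3
```

View pics/t4.png

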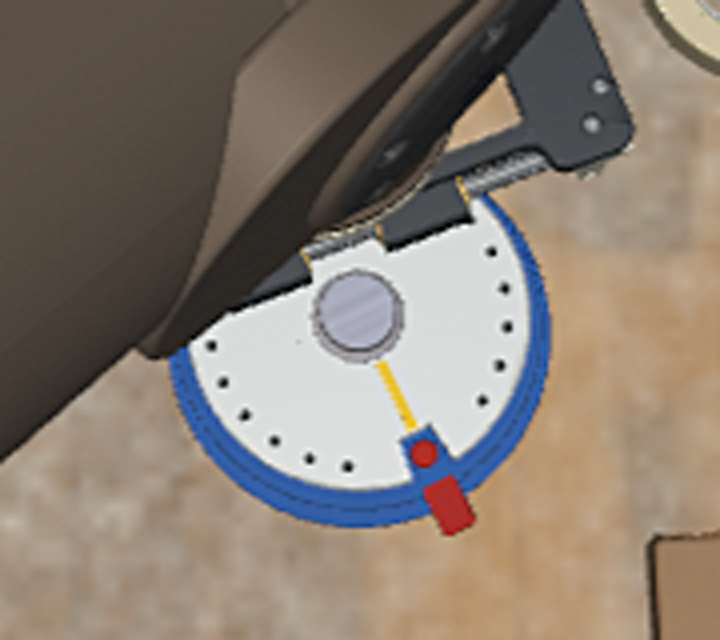

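The red pin stands centred in the notch at (424,453). I'll back off, raise, shut the fingers and go over the hub.

```bash
python3 -m inch '[[[0.78,0,-2.5,0,0],[0.7,0,0,-15,0],[0.7,0,0,-20,0],[0.7,0,0,-10,0],[1,-20,0,0,0],[1,-20,0,0,0],[1,0,0,0,0],[1,0,0,0,0]]]' 20
python3 -c "
from h import *
to(C[0],C[1],.095,-65)
ang(save='pics/t5.png')"
```

```text
clock: 6.9
position: [0.5268, -0.0977, 0.1322]
ee_rot: [-3.086, -0.57, -0.001]
force: [0.6, 0.8, -0.6]
width: 0.023
t 6.9 pos [ 0.5268 -0.0977  0.1322] yaw -69.1 tilt [ 0.001 -0.004 -1.   ] F [ 0.6  0.8 -0.6] w 2.1 J [-0.63  0.59  1.07  1.96 -0.64  0.98 -0.46]
shift tool mm [-3.2 -0.4 37.2] turn -4.1
lug [331.9 316.3] 113 r 0.0725 ang 205.5
  line dir 29.5
yellow [321.7 294.4] 12 r 0.0394 ang 205.1
  line dir 22.3
```

```bash
python3 -m inch '[[[1,-3.2,-0.4,15,0],[1,0,0,15,0],[1,0,0,4,0],[1,0,0,0,0]]]'
python3 -c "
from h import *
to(C[0],C[1],.077,-69)"
```

```text
clock: 7.35
position: [0.5265, -0.0976, 0.0969]
ee_rot: [-3.086, -0.575, -0.002]
force: [-0.0, 0.5, 1.0]
width: 0.006
t 7.35 pos [ 0.5265 -0.0976  0.0969] yaw -68.9 tilt [ 0.002 -0.002 -1.   ] F [-0.   0.5  1. ] w 0.6 J [-0.59  0.63  1.01  1.99 -0.69  0.91 -0.41]
shift tool mm [-2.9 -0.3 19.9] turn 0.1
```

```bash
python3 -m inch '[[[1,-4,-0.4,1,0],[1,-1,0,2,0],[1,0,0,3,0],[1,0,0,3,0]]]'
python3 -c "
from h import *
to(C[0],C[1],.077,-69)"
```

```text
clock: 7.75
position: [0.5224, -0.0996, 0.0884]
ee_rot: [-3.087, -0.575, -0.004]
force: [-0.9, -0.0, 2.8]
width: 0.005
t 7.75 pos [ 0.5224 -0.0996  0.0884] yaw -68.9 tilt [ 0.003 -0.001 -1.   ] F [-0.9 -0.   2.8] w 0.4 J [-0.58  0.64  1.    2.01 -0.71  0.89 -0.4 ]
shift tool mm [ 1.7 -0.7 11.4] turn 0.1
```

```bash
python3 -m inch '[[[1,0.5,0,3,0],[1,0,0,3,0],[1,0,0,3,0],[1,0,0,3,0]]]'
python3 -c "
from h import *
to(C[0],C[1],.077,-69)"
```

```text
clock: 8.15
position: [0.5233, -0.0998, 0.0766]
ee_rot: [-3.086, -0.575, -0.006]
force: [-12.4, 5.2, 55.0]
width: 0.006
t 8.15 pos [ 0.5233 -0.0998  0.0766] yaw -68.9 tilt [ 0.004 -0.001 -1.   ] F [-12.4   5.2  55. ] w 0.6 J [-0.57  0.65  0.98  2.02 -0.73  0.87 -0.38]
shift tool mm [ 1.  -1.2 -0.4] turn 0.1
```

The fingers stopped hard at z = 0.0766 m with 55 N on the wrist, which matches the plate being home. I'll back off and check.

```bash
python3 -m inch '[[[1,0,0,-3,0],[1,0,0,-20,0],[1,0,0,-40,0],[1,0,0,-40,0],[1,40,0,-20,0],[1,45,0,0,0],[1,45,0,0,0],[1,45,0,0,0],[1,0,0,0,0]]]'
python3 -c "
from h import *
to(C[0],C[1],.077,-69)
ang(.057,save='pics/t6.png')
d=eyes.get_image('scene');cv2.imwrite('pics/s6.png',cv2.resize(d['frame'][190:330,230:410],None,fx=4,fy=4,interpolation=2))
"
```

```text
clock: 9.05
position: [0.6921, -0.0333, 0.2032]
ee_rot: [-3.083, -0.574, -0.01]
force: [0.2, -0.2, -0.1]
width: 0.006
t 9.05 pos [ 0.6921 -0.0333  0.2032] yaw -68.9 tilt [ 0.007 -0.005 -1.   ] F [ 0.2 -0.2 -0.1] w 0.6 J [-0.59  0.75  1.04  1.47 -0.67  1.29 -0.69]
shift tool mm [-181.4    0.6  124.9] turn 0.1
lug [331.9 316.3] 113 r 0.0725 ang 205.5
  line dir 29.5
yellow [318.9 289.6] 38 r 0.031 ang 205.2
  line dir 24.7
```

View pics/t6.png

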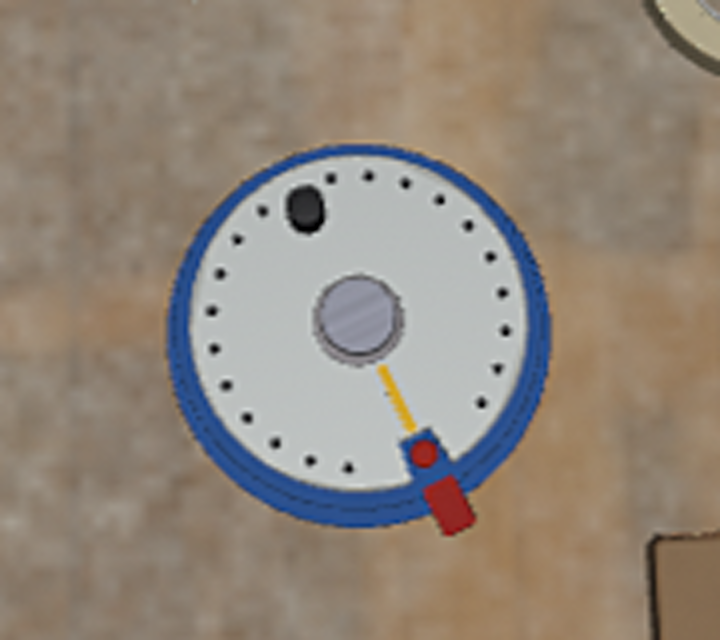

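View pics/s6.png

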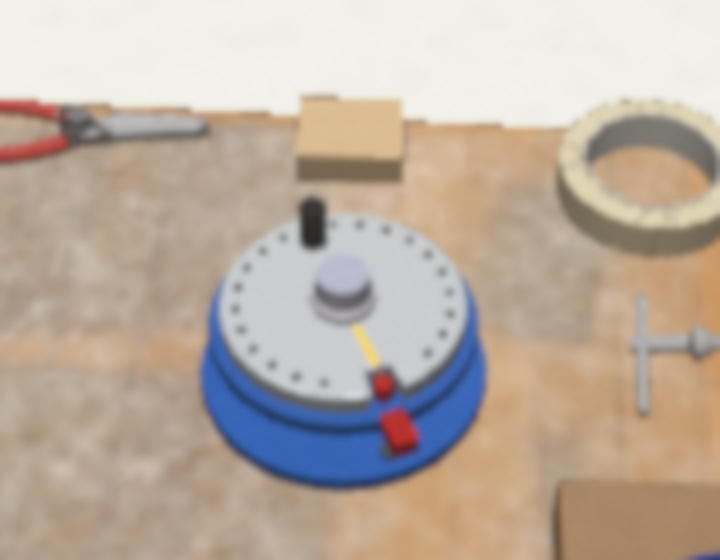

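The plate sits on the flange with the pin in the notch, at (424,453) in the top crop and (383,385) in the scene crop. The bystanders look unmoved. One more height check from two views before I hand in.

```bash
python3 -c "
from h import *
P=[];X=[]
for n,p in(('scene',(230+343/4,190+271/4)),('top',(220+358/4,190+315/4))):
  d=eyes.get_image(n);R=cv2.Rodrigues(np.array(d['rvec'],float))[0];P.append(d['intrinsics']@np.c_[R,np.ravel(d['tvec'])]);X.append(np.array(p).reshape(2,1))
  if n=='top':
    for q in((302,166),(408,250),(385,343)):pass
    a=cv2.imread('pics/top0.png');dd=cv2.absdiff(a,d['frame']).max(2)
    for nm,r in(('block',(378,315,462,370)),('offcut',(278,145,328,190)),('key',(400,228,442,288))):print(nm,'changed px',int((dd[r[1]:r[3],r[0]:r[2]]>40).sum()))
w=cv2.triangulatePoints(P[0],P[1],*X).ravel();print(w[:3]/w[3])
"
```

```text
block changed px 0
offcut changed px 0
key changed px 0
[ 0.5234388  -0.09892342  0.0772299 ]
```

```bash
python3 -c "
from cell import workorder,arm
print(workorder.sign_off(),arm.observe()['clock'])"
```

```text
the job is handed in; nothing more can be done
the job is handed in; nothing more can be done
```

I turned the plate about 59° clockwise by pushing the stud with one finger of the part-closed jaws. I then pressed the hub with the shut fingers until it stopped, drew back clear and handed the job in. The sign-off gives no verdict. The robot's clock stood at about 9 s of the 56 s allowed.

Last checks before hand-in:
- **Plate height:** the hub top triangulated to 77.2 mm above the bench, against 77 mm when fully home. It lay within about 1 mm of the spindle axis.
- **Notch and pin:** the notch line was at 205.2° and the pointer lug at 205.5°, which is about 0.3 mm at the pin. The pin is visible inside the notch in both views.
- **Bystanders:** the top view showed no changed pixels around the sanding block, offcut or chuck key.
- **Robot:** the tool was clear of everything, with near-zero force. The highest wrist force I read was about 55–57 N, at the end of the press; the limit is 120 N.

No check failed. The direction fitted to the lug's shape (29.5°) was about 4° off its bearing from the axis. I put that down to the lug's visible side and used the bearing, which the pin's position confirmed.

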